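Seat the nail-tip wheel on the splined shaft

TASK

Push the nail-tip wheel with the splined (cross-grooved) bore onto the upright splined shaft of the turning stand, rocking it a little about the vertical if needed until the teeth mesh, so that it sits fully home on the stand's shoulder; then let go of it. Leave the other wheel, the one with the small round hole, where it is.

Things in the scene. Friction and masses are not known exactly. Their poses are not given: they have to be found in the camera images.
- splined_wheel: Loose white wheel, 0.12 kg: upright square hub 48x48 mm, 50 tall, 8 flat petals (5 thick, to 62 from the axis) round its foot. Grip two opposite flats, 8 to 50 mm above the foot. Wide through bore, 40 mm square, a rib 7 wide up each corner reaching in to 12 mm from the axis, roof-shaped lower ends 4 mm above the foot; grooves along x and y, square to the flats. Origin: underside centre; z up.
- plain_wheel: Loose white wheel, outside the same as the splined wheel, but its hub is solid save for a small round hole 17 mm wide; it does not fit the shaft. To be left alone. Origin: underside centre; z up.
- turn_stand: Fixed stand: black base 84x84 mm, 32 tall, shoulder 54x54 with its top at 40, upright bright metal shaft that does not turn: core 18 thick with 4 teeth 6.5 wide, to 17.5 from the axis along x and y (square to the base's sides), z 40 to 65, roof tops to 68; tapers from 70 to a 6 mm nose at 85. Origin: underside centre, on the table; z up.
- shaft_foot (a point): Point on the shaft's axis level with the shoulder's top, 40 mm above the table; axes as the stand's. The splined wheel's origin comes here when fully home, its flats parallel to the base's sides (any quarter turn fits; play about 2.5 mm and 12 degrees).
Not all that is in view belongs to the job. What is shaped like the splined_wheel but brown is not meant. Of the things that look like the turn_stand, the smaller one is meant.

How it is judged (in metres and radians):
At the end, for the whole second after the job is handed in: The splined wheel is on the shaft, released and at rest, upright within 10 degrees, its foot within 10 mm of the stand's shoulder (teeth meshed) and within 10 mm of the shaft's axis; the plain wheel was never moved by more than 30 mm (horizontal distance between splined_wheel and shaft_foot below 0.01 m and z of splined_wheel in the frame of shaft_foot between -0.005 and 0.01 m and angle between splined_wheel's own z axis and vertical below 0.17 rad and linear speed of splined_wheel below 0.03 m/s and distance of plain_wheel from where it was at the start of the episode below 0.03 m); the robot touches nothing.
It fails at once if the wheel with the small round hole is moved by more than 30 mm (distance of plain_wheel from where it was at the start of the episode above 0.03 m).
It also fails if it takes over 42 s, if anything falls off the work surface, if the arm or the gripper's body presses on something with over 40 N, if the wrist force passes 120 N, or if a joint passes its speed limit or range.

ROBOT

A 6-joint arm with a two-finger parallel gripper is mounted at the origin on a cart in front of the work surface, level with it; the furniture and walls round the work are solid. World frame = base frame: x ahead of the robot, y to its left, z up, the work surface at z = 0. Lengths are in m, angles in degrees, forces in N, time in s.
With the tool pointing down it reaches from about 0.325 to 0.775 m from the base axis. Payload 5.5 kg.
Tool frame: the origin (TCP) lies on the centre line of the jaws, within the pads' length; the fingertips stand 11 mm ahead of it and the grasp point (between the pads) lies 8 mm behind it; z points along the fingers, y is the line along which they close (so a half turn about z gives the same grasp; the last joint's range is limited). The gripper opens to 88 mm and grips with 3 to 60 N. Pads are 20 mm wide; open, the fingers measure 115 mm over their backs; the gripper's body (75 mm by 178 mm) begins 61 mm behind the grasp point.
Start: joints at [-66.389, 5.22, 70.514, -0, 104.267, -3.249], TCP at [0.271, -0.535, 0.234] pointing down, gripper open.
Joint ranges: [-164.24, 164.24], [-49.07, 125.15], [9.68, 141.18], [-86.29, 266.29], [3.28, 154.24], [-151.56, 151.56]. Speed limits (degrees/s): [147.25, 147.25, 172.46, 180, 180, 180].

INTERFACE

Orientations are given as [roll, pitch, yaw] about the fixed x, y, z axes, in that order (R = Rz(yaw) Ry(pitch) Rx(roll)).
In Python, from station import observe, optics, job gives the robot as it stands. The module is installed in compiled form; this text tells all that it offers.
- The arm moves only by the tool send_rows, never from a script. Its argument "series" is a list of rows, each an object with "turn": the turn, a rotation vector about the tool's x, y, z in degrees, a list of three; "dp": the shift along the tool's x, y, z in cm, a list of three; "grip": the finger opening in cm, from 0 to 8.78. In form: [{"turn": [ax, ay, az], "dp": [tx, ty, tz], "grip": grip}, ...]. A call has 1 to 8 rows; each row shifts and turns the commanded pose from where the row before left it, along the tool's axes as they then stand; what a row does not reach is not made up. A row lasts 1/12 s, in which the tool goes at most 41.7 mm and 7.16 degrees, less where a joint would pass 70% of its speed; a pose out of reach is approached as far as the arm can. A call with a gripper value outside its range is refused whole. The fingers move at their own pace and stop on an object; "force" is the grip in N (left out, the last holds). Time passes only in rows, so rows that do not move let the fingers close. It gives the time, the measured TCP pose, the force, the opening and the grip force at its end, in the units of the state.
- observe(): the state, without advancing time (a new reading comes with each control period).
- optics.read_camera(name): name is "side" or "top"; returns a dict with "color" (420x560x3 uint8, red, green, blue), "fx", "fy", "cx", "cy" (pixels), "pose" (4x4, takes a point from camera to world coordinates). Camera axes: x right, y down, z forward; pixel columns grow to the right and rows downward; lengths in m; the calibration is good to about 2 mm. A picture is of the moment at which its call begins. There is no depth.
- job.hand_in(): hands the job in; it is judged then, once.
The state is a dict: "clock": time; "joint_positions": joint angles; "joint_vel": joint speeds; "joint_efforts": joint torques, N m; "ee_pos": TCP position; "tcp_rot": TCP orientation; "ft_force": force on the tool from outside, world axes, zero at the start; "torque": the same for the moment, N m; "width": finger opening in m; "grasp_force": force on a finger pad.
Only numpy, scipy, OpenCV 4.12 (cv2) and the standard library are available. Lean on these libraries where they do the work, as an engineer would, in place of code of your own. Each camera call takes 0.05 s, during which the arm holds its last target. There are 200 camera calls.

## Working session

There is one attempt and no reset: what is moved stays moved. The work goes in short steps, Python scripts to look and compute and a tool call to move; the robot and the scene stay as the last step left them, time stands still between calls to the robot, and variables do not carry over. Pictures are saved under pics/ and viewed, at most 10 in all, crops included, and the job is handed in when it is done.

Besides the shell and the picture viewer there is one more tool, called by a JSON object that holds its "fn" and its "kwargs", one argument or row to a line. send_rows: Moves the arm, as the interface text tells. Its arguments: {"type":"object","properties":{"series":{"type":"array"},"force":{"type":"number"}},"required":["series"]}

```bash
mkdir -p pics
cat > h.py <<'E'
import numpy as np, cv2
from station import observe, optics, job
def shot(n,f=None):
    c=optics.read_camera(n)
    if f: cv2.imwrite(f,c["color"][:,:,::-1])
    return c
def ray(c,u,v):
    P=np.array(c["pose"]); d=P[:3,:3]@np.array([(u-c["cx"])/c["fx"],(v-c["cy"])/c["fy"],1]); return P[:3,3],d
def onz(c,u,v,z):
    o,d=ray(c,u,v); return o+d*(z-o[2])/d[2]
def proj(c,p):
    P=np.array(c["pose"]); q=P[:3,:3].T@(np.array(p)-P[:3,3]); return c["fx"]*q[0]/q[2]+c["cx"],c["fy"]*q[1]/q[2]+c["cy"]
E
python3 - <<'E'
from h import *
a=shot("top","pics/t0.png");b=shot("side","pics/s0.png")
for c in(a,b):print(np.round(c["pose"],3),c["fx"],c["cx"],c["cy"])
print(observe())
E
```

```text
[[ 0.016 -0.997  0.076  0.415]
 [-1.    -0.016 -0.007 -0.03 ]
 [ 0.008 -0.076 -0.997  1.215]
 [ 0.     0.     0.     1.   ]] 424.6259293965525 284.0141541295061 211.93633875291994
[[-1.     0.008 -0.009  0.522]
 [ 0.012  0.651 -0.759  1.148]
 [-0.    -0.759 -0.651  1.096]
 [ 0.     0.     0.     1.   ]] 504.5870226374947 272.37277084883186 210.6594508957738
{'clock': 0.1, 'joint_positions': array([-6.63879247e+01,  5.25846260e+00,  7.05750960e+01, -2.93935136e-04,
        1.04267337e+02, -3.24876256e+00]), 'joint_vel': array([-1.21318395e-01, -1.29074886e-01, -1.11164696e-01,  1.00230005e-04,
        2.94525133e-02,  1.91993113e-02]), 'joint_efforts': array([ 2.44749041e-03, -4.47856164e+01, -4.07570100e+01,  7.01408624e-02,
        2.83741899e-02, -1.01062649e-04]), 'ee_pos': array([ 0.27098981, -0.53503425,  0.23262227]), 'tcp_rot': array([-1.79899250e+02, -5.43336148e-03,  2.68607609e+01]), 'ft_force': array([-0.19949593, -0.83372986,  0.32486776]), 'torque': array([-0.03264613,  0.00701544,  0.0135084 ]), 'grasp_force': 0.0, 'width': 0.08751230187159095}
```

View pics/t0.png

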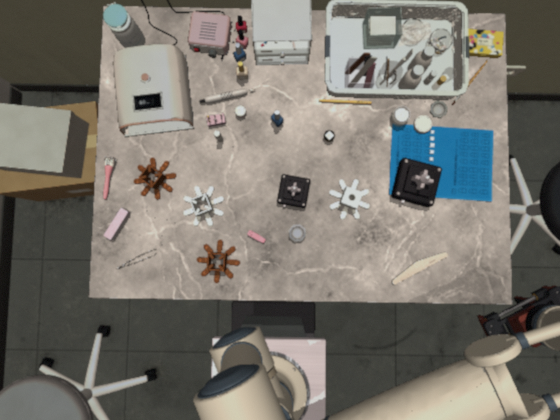

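View pics/s0.png

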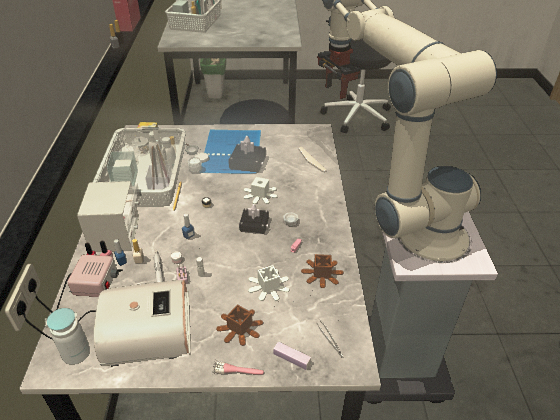

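The top view shows two white wheels, at (203,205) and (350,198). There are two brown wheels at (155,179) and (218,261), and two stands: a smaller one at (293,191) and a larger one at (418,182). The side view shows the white wheels at (269,281) and (260,189), and the stands at (255,218) and (248,155). By the description I want the wheel at (203,205), which has the wide bore, and the stand at (293,191). One close crop will check both.

Run:
```python
import cv2,numpy as np
t=cv2.imread("pics/t0.png");s=cv2.imread("pics/s0.png")
def cr(i,u,v,r=28): return cv2.resize(i[v-r:v+r,u-r:u+r],(260,260),interpolation=cv2.INTER_CUBIC)
cv2.imwrite("pics/crop.png",np.vstack([np.hstack([cr(t,203,205),cr(t,293,191),cr(t,350,198)]),np.hstack([cr(s,269,281),cr(s,255,218),cr(s,260,189)])]))
```

```text
(no output)
```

View pics/crop.png

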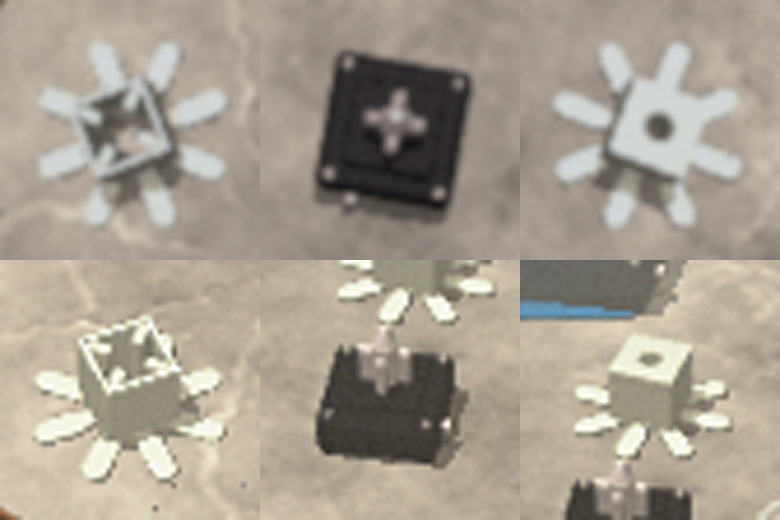

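The crops confirm the choice: the left wheel (203,205) has an open square bore with corner ribs, the right one has only a small round hole, and the smaller stand is at (293,191).

```bash
cat > m.py <<'E'
from h import *
def wheel(c,u,v,r=32):
    im=c["color"];x0,y0=u-r,v-r
    hsv=cv2.cvtColor(im[y0:v+r,x0:u+r],cv2.COLOR_RGB2HSV)
    return hsv,x0,y0
def sq(c,pts,z):
    w=np.array([onz(c,u,v,z)[:2] for u,v in pts]);m=w.mean(0)
    d=w-m; a=np.degrees(np.arctan2(d[:,1],d[:,0])); 
    a4=np.degrees(np.angle(np.mean(np.exp(4j*np.radians(a)))))/4
    return m.round(4),"flat yaw",(a4+45)%90,"half diag",np.hypot(*d.T).round(4)
E
python3 - <<'E'
from m import *
a=shot("top");b=shot("side");k=56/260
def cp(pts,u,v): return [(u-28+(x+.5)*k-.5,v-28+(y+.5)*k-.5) for x,y in pts]
print("hub top",sq(a,cp([(75,105),(150,75),(172,142),(100,178)],203,205),.05))
print("hub side",sq(b,cp([(80,86),(145,58),(181,108),(109,130)],269,281),.05))
print("stand scr",sq(a,cp([(88,62),(200,82),(180,190),(68,173)],293,191),.034))
print("shaft teeth top",sq(a,cp([(140,90),(165,127),(128,152),(102,118)],293,191),.066))
# petals mask
for c,u,v,n in((a,203,205,"top"),(b,269,281,"side")):
    hsv,x0,y0=wheel(c,u,v)
    g=cv2.cvtColor(c["color"],cv2.COLOR_RGB2GRAY)[y0:y0+64,x0:x0+64]
    m=((g>(175 if n=="top" else 190))*255).astype(np.uint8)
    cs=cv2.findContours(m,cv2.RETR_EXTERNAL,2)[0]
    pts=np.vstack([q for q in cs if cv2.contourArea(q)>8])[:,0]+[x0,y0]
    w=np.array([onz(c,x,y,.004)[:2] for x,y in pts],np.float32)
    print(n,cv2.minEnclosingCircle(w),len(pts))
# stand dark mask
g=cv2.cvtColor(a["color"],cv2.COLOR_RGB2GRAY)[160:225,262:325]
m=((g<75)*255).astype(np.uint8);cs=max(cv2.findContours(m,0,2)[0],key=cv2.contourArea)[:,0]+[262,160]
w=np.array([onz(a,x,y,.032)[:2] for x,y in cs],np.float32);print("stand",cv2.minAreaRect(w))
# side: teeth tops / nose
o1,d1=ray(b,*cp([(126,68)],255,218)[0]);print("nose side",onz(b,*cp([(126,68)],255,218)[0],.085))
# plain wheel centre hole
print("plain",onz(a,*cp([(139,127)],350,198)[0],.05))
print(observe()["ee_pos"])
E
```

```text
hub top (array([0.5227, 0.1899]), 'flat yaw', np.float64(22.950432222302727), 'half diag', array([0.0316, 0.0333, 0.0301, 0.0344]))
hub side (array([0.5216, 0.1959]), 'flat yaw', np.float64(26.138733194359553), 'half diag', array([0.0303, 0.0319, 0.0328, 0.0299]))
stand scr (array([ 0.5668, -0.0633]), 'flat yaw', np.float64(81.0289300742661), 'half diag', array([0.0481, 0.0483, 0.0473, 0.0487]))
shaft teeth top (array([ 0.5655, -0.0622]), 'flat yaw', np.float64(36.34962500480221), 'half diag', array([0.0191, 0.0186, 0.0182, 0.0188]))
top ((0.5484991669654846, 0.1982722133398056), 0.09588426351547241) 262
side ((0.5303468108177185, 0.17695759236812592), 0.14141535758972168) 347
stand ((0.5627532005310059, -0.06253616511821747), (0.0810258761048317, 0.08608885109424591), 80.57484436035156)
nose side [ 0.56546062 -0.06141441  0.085     ]
plain [ 0.54772239 -0.22354378  0.05      ]
[ 0.27103506 -0.53510349  0.23294846]
```

Run:
```python
from m import *
a=shot("top");k=56/260
T=[(98,45),(168,45),(220,98),(220,172),(163,222),(97,222),(43,165),(43,95)]
w=np.array([onz(a,175+(x+.5)*k-.5,177+(y+.5)*k-.5,.005)[:2] for x,y in T])
print(w.mean(0),np.hypot(*(w-w.mean(0)).T).round(3)); d=w-w.mean(0); an=np.arctan2(d[:,1],d[:,0])
print(np.degrees(an).round(0),np.degrees(np.angle(np.mean(np.exp(8j*an))))/8)
```

```text
[0.52207197 0.19380589] [0.058 0.059 0.058 0.06  0.058 0.059 0.058 0.06 ]
[  22.  -21.  -67. -113. -159.  161.  111.   68.] -22.28107943544878
```

{"fn": "send_rows", "kwargs": {
  "series": [
    {"turn": [0, 0, 2.4], "dp": [0, 0, 0], "grip": 8.7},
    {"turn": [0, 0, 0], "dp": [2.65, -2.79, 0], "grip": 8.7},
    {"turn": [0, 0, 0], "dp": [2.65, -2.79, 0], "grip": 8.7},
    {"turn": [0, 0, 0], "dp": [2.65, -2.79, 0], "grip": 8.7},
    {"turn": [0, 0, 0], "dp": [2.65, -2.79, 0], "grip": 8.7},
    {"turn": [0, 0, 0], "dp": [2.65, -2.79, 0], "grip": 8.7},
    {"turn": [0, 0, 0], "dp": [2.65, -2.79, 0], "grip": 8.7},
    {"turn": [0, 0, 0], "dp": [2.65, -2.79, 0], "grip": 8.7}
  ]
}}

```text
clock: 0.92
ee_pos: [0.3592, -0.2789, 0.2336]
tcp_rot: [180.0, -0.0, 24.4]
ft_force: [0.5, -0.4, 0.9]
width: 0.0869
grasp_force: 0.0
```

{"fn": "send_rows", "kwargs": {
  "series": [
    {"turn": [0, 0, 0], "dp": [2.65, -2.79, 0], "grip": 8.7},
    {"turn": [0, 0, 0], "dp": [2.65, -2.79, 0], "grip": 8.7},
    {"turn": [0, 0, 0], "dp": [2.65, -2.79, 0], "grip": 8.7},
    {"turn": [0, 0, 0], "dp": [2.65, -2.79, 0], "grip": 8.7},
    {"turn": [0, 0, 0], "dp": [2.65, -2.79, 0], "grip": 8.7},
    {"turn": [0, 0, 0], "dp": [2.65, -2.79, 0], "grip": 8.7},
    {"turn": [0, 0, 0], "dp": [2.65, -2.79, 0], "grip": 8.7},
    {"turn": [0, 0, 0], "dp": [2.65, -2.79, 0], "grip": 8.7}
  ]
}}

```text
clock: 1.58
ee_pos: [0.4598, 0.0122, 0.2338]
tcp_rot: [180.0, -0.0, 24.5]
ft_force: [0.5, -0.4, 0.1]
width: 0.0871
grasp_force: 0.0
```

{"fn": "send_rows", "kwargs": {
  "series": [
    {"turn": [0, 0, 0], "dp": [2.19, -2.32, 1.83], "grip": 8.7},
    {"turn": [0, 0, 0], "dp": [2.19, -2.32, 1.83], "grip": 8.7},
    {"turn": [0, 0, 0], "dp": [2.19, -2.32, 1.83], "grip": 8.7},
    {"turn": [0, 0, 0], "dp": [2.19, -2.32, 1.83], "grip": 8.7},
    {"turn": [0, 0, 0], "dp": [2.19, -2.32, 1.83], "grip": 8.7},
    {"turn": [0, 0, 0], "dp": [2.19, -2.32, 1.83], "grip": 8.7},
    {"turn": [0, 0, 1.0], "dp": [0, 0, 0], "grip": 8.7},
    {"turn": [0, 0, 0], "dp": [0, 0, 0], "grip": 8.7}
  ]
}}

```text
clock: 2.25
ee_pos: [0.5206, 0.1924, 0.1215]
tcp_rot: [-180.0, 0.2, 23.6]
ft_force: [-0.2, -1.3, 0.0]
width: 0.0869
grasp_force: 0.0
```

{"fn": "send_rows", "kwargs": {
  "series": [
    {"turn": [0, 0, 0], "dp": [0.1, 0, 2.5], "grip": 8.7},
    {"turn": [0, 0, 0], "dp": [0, 0, 2.5], "grip": 8.7},
    {"turn": [0, 0, 0], "dp": [0, 0, 2.0], "grip": 8.7},
    {"turn": [0, 0, 0], "dp": [0, 0, 1.5], "grip": 8.7},
    {"turn": [0, 0, 0], "dp": [0, 0, 1.0], "grip": 8.7},
    {"turn": [0, 0, 0], "dp": [0, 0, 0.35], "grip": 8.7},
    {"turn": [0, 0, 0], "dp": [0, 0, 0], "grip": 8.7}
  ]
}}

```text
clock: 2.83
ee_pos: [0.5225, 0.1911, 0.0255]
tcp_rot: [180.0, 0.0, 23.4]
ft_force: [-0.8, -1.1, 0.1]
width: 0.0874
grasp_force: 0.0
```

{"fn": "send_rows", "kwargs": {
  "series": [
    {"turn": [0, 0, 0], "dp": [0, 0, 0], "grip": 4.0},
    {"turn": [0, 0, 0], "dp": [0, 0, 0], "grip": 4.0},
    {"turn": [0, 0, 0], "dp": [0, 0, 0], "grip": 4.0},
    {"turn": [0, 0, 0], "dp": [0, 0, 0], "grip": 4.0},
    {"turn": [0, 0, 0], "dp": [0, 0, 0], "grip": 4.0},
    {"turn": [0, 0, 0], "dp": [0, 0, 0], "grip": 4.0},
    {"turn": [0, 0, 0], "dp": [0, 0, 0], "grip": 4.0},
    {"turn": [0, 0, 0], "dp": [0, 0, 0], "grip": 4.0}
  ],
  "force": 15
}}

```text
clock: 3.5
ee_pos: [0.5226, 0.192, 0.0256]
tcp_rot: [-180.0, -0.0, 23.5]
ft_force: [-0.3, 1.0, 0.6]
width: 0.0479
grasp_force: 15.0
```

{"fn": "send_rows", "kwargs": {
  "series": [
    {"turn": [0, 0, 0], "dp": [0, 0, -1.0], "grip": 4.0},
    {"turn": [0, 0, 0], "dp": [0, 0, -2.0], "grip": 4.0},
    {"turn": [0, 0, 0], "dp": [0, 0, -2.5], "grip": 4.0},
    {"turn": [0, 0, 0], "dp": [0, 0, -2.5], "grip": 4.0},
    {"turn": [0, 0, 0], "dp": [0, 0, -2.5], "grip": 4.0},
    {"turn": [0, 0, 0], "dp": [0, 0, -1.5], "grip": 4.0},
    {"turn": [0, 0, 0], "dp": [0, 0, 0], "grip": 4.0},
    {"turn": [0, 0, 0], "dp": [0, 0, 0], "grip": 4.0}
  ]
}}

```text
clock: 4.17
ee_pos: [0.5229, 0.1918, 0.1463]
tcp_rot: [180.0, -0.1, 23.5]
ft_force: [-0.4, 0.3, -1.4]
width: 0.0478
grasp_force: 15.0
```

Run:
```python
from h import *
c=shot("side");s=observe();print(s["ee_pos"],s["tcp_rot"],s["width"])
p=s["ee_pos"]-[0,0,.0256]; u,v=map(int,proj(c,p));print(u,v,proj(c,p))
r=50;i=c["color"][v-60:v+40,u-50:u+50,::-1]
cv2.imwrite("pics/g1.png",cv2.resize(i,(600,600),interpolation=cv2.INTER_CUBIC))
```

```text
[0.52226327 0.19162477 0.14458662] [1.79999560e+02 4.78637305e-02 2.34579074e+01] 0.047776184656084665
267 254 (np.float64(267.94488577958566), np.float64(254.59893530688413))
```

View pics/g1.png

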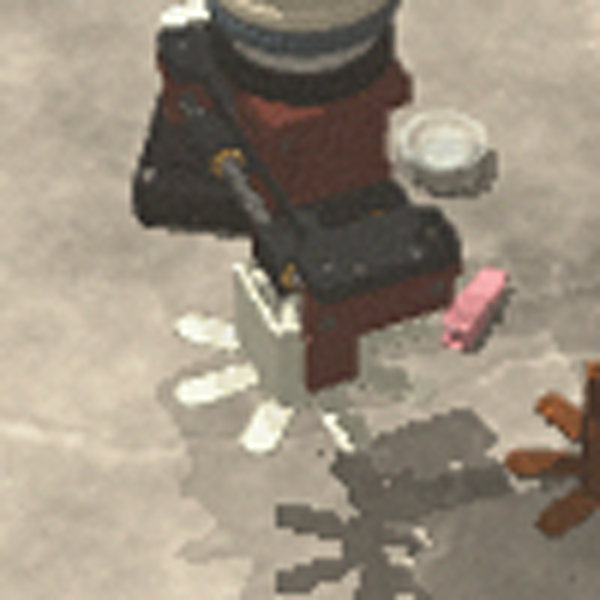

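The wheel is held upright. Its lit petal tips in the crop are at (178,322), (176,390), (250,448) and (347,447), and I'll use them to find its offset in the grip.

Run:
```python
from h import *
from scipy.optimize import least_squares
c=shot("side");s=observe();p=s["ee_pos"];print(p)
w=np.array([onz(c,217+x/6,194+y/6,p[2]-.0256+.003)[:2] for x,y in [(178,322),(176,390),(250,448),(347,447)]])
r=least_squares(lambda q:np.hypot(*(w-q).T)-.062,p[:2])
print(r.x,r.fun,r.x-p[:2]); d=w-r.x;print(np.degrees(np.arctan2(d[:,1],d[:,0])))
y=np.radians(23.5);e=r.x-p[:2];print("off tool x,y",e@[np.cos(y),np.sin(y)],e@[np.sin(y),-np.cos(y)])
```

```text
[0.52186433 0.19152631 0.14364914]
[0.52242342 0.18654478] [-7.66701303e-04 -4.77116152e-05  1.03763868e-03 -1.24548858e-03] [ 0.00055909 -0.00498152]
[-19.09301604  21.5707236   67.2365331  107.15677217]
off tool x,y -0.0014736631308095388 0.004791291670760456
```

{"fn": "send_rows", "kwargs": {
  "series": [
    {"turn": [0, 0, 6.5], "dp": [0, 0, 0], "grip": 4.0},
    {"turn": [0, 0, 6.5], "dp": [0, 0, 0], "grip": 4.0},
    {"turn": [0, 0, 6.5], "dp": [0, 0, 0], "grip": 4.0},
    {"turn": [0, 0, 6.5], "dp": [0, 0, 0], "grip": 4.0},
    {"turn": [0, 0, 6.5], "dp": [0, 0, 0], "grip": 4.0}
  ]
}}

```text
clock: 4.68
ee_pos: [0.5216, 0.1915, 0.1429]
tcp_rot: [179.9, 0.2, -9.4]
ft_force: [-0.4, 0.4, -1.0]
width: 0.0481
grasp_force: 15.0
```

{"fn": "send_rows", "kwargs": {
  "series": [
    {"turn": [0, 0, 0], "dp": [1.04, 3.05, 0], "grip": 4.0},
    {"turn": [0, 0, 0], "dp": [1.04, 3.05, 0], "grip": 4.0},
    {"turn": [0, 0, 0], "dp": [1.04, 3.05, 0], "grip": 4.0},
    {"turn": [0, 0, 0], "dp": [1.04, 3.05, 0], "grip": 4.0},
    {"turn": [0, 0, 0], "dp": [1.04, 3.05, 0], "grip": 4.0},
    {"turn": [0, 0, 0], "dp": [1.04, 3.05, 0], "grip": 4.0},
    {"turn": [0, 0, 0], "dp": [1.04, 3.05, 0], "grip": 4.0},
    {"turn": [0, 0, 0], "dp": [1.04, 3.05, 0], "grip": 4.0}
  ]
}}

```text
clock: 5.35
ee_pos: [0.5655, -0.0637, 0.143]
tcp_rot: [-180.0, 0.2, -9.0]
ft_force: [-0.0, -0.0, -0.2]
width: 0.0479
grasp_force: 15.0
```

{"fn": "send_rows", "kwargs": {
  "series": [
    {"turn": [0, 0, 0], "dp": [0, 0, 0], "grip": 4.0},
    {"turn": [0, 0, 0], "dp": [0, 0, 0], "grip": 4.0}
  ]
}}

```text
clock: 5.52
ee_pos: [0.5655, -0.0636, 0.143]
tcp_rot: [-180.0, 0.2, -9.2]
ft_force: [0.4, -0.0, -1.0]
width: 0.048
grasp_force: 15.0
```

Run:
```python
from h import *
c=shot("side");s=observe();print(s["ee_pos"],s["tcp_rot"],s["width"])
i=c["color"][140:240,205:305,::-1]
cv2.imwrite("pics/g2.png",cv2.resize(i,(600,600),interpolation=cv2.INTER_CUBIC))
```

```text
[ 0.56555636 -0.062335    0.14336816] [-179.96670575    0.19444019   -9.11413446] 0.04799536551383902
```

View pics/g2.png

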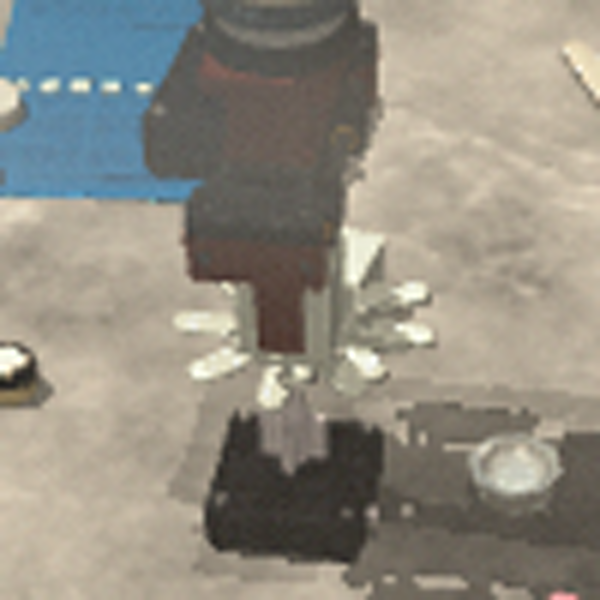

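The wheel hangs just above the shaft. Its petal tips in the crop are at (176,322), (190,376), (270,405), (380,378), (434,338) and (430,290), and the shaft is at (292,430).

Run:
```python
from h import *
from scipy.optimize import least_squares
c=shot("side");s=observe();p=s["ee_pos"];print(p)
w=np.array([onz(c,205+x/6,140+y/6,p[2]-.0256+.003)[:2] for x,y in [(176,322),(190,376),(270,405),(380,378),(434,338),(430,290)]])
r=least_squares(lambda q:np.hypot(*(w-q).T)-.062,p[:2],loss="soft_l1",f_scale=.002)
print(r.x,np.round(np.hypot(*(w-r.x).T)-.062,4),r.x-p[:2]); d=w-r.x;print(np.degrees(np.arctan2(d[:,1],d[:,0])))
```

```text
[ 0.56569027 -0.06161455  0.14383183]
[ 0.56186135 -0.06456887] [ 0.001   0.0041  0.0008 -0.0033  0.0084  0.0128] [-0.00382892 -0.00295432]
[  -4.7382804    35.52519873   78.07870301  135.55093265  172.24857561
 -156.13525096]
```

{"fn": "send_rows", "kwargs": {
  "series": [
    {"turn": [0, 0, 0], "dp": [0.1, 0, 1.0], "grip": 4.0},
    {"turn": [0, 0, 0], "dp": [0, 0, 1.0], "grip": 4.0},
    {"turn": [0, 0, 0], "dp": [0, 0, 1.0], "grip": 4.0},
    {"turn": [0, 0, 0], "dp": [0, 0, 0.7], "grip": 4.0},
    {"turn": [0, 0, 0], "dp": [0, 0, 0.4], "grip": 4.0},
    {"turn": [0, 0, 0], "dp": [0, 0, 0.3], "grip": 4.0},
    {"turn": [0, 0, 0], "dp": [0, 0, 0], "grip": 4.0}
  ]
}}

```text
clock: 6.2
ee_pos: [0.567, -0.0622, 0.1004]
tcp_rot: [-180.0, 0.1, -9.0]
ft_force: [0.7, -0.5, -0.5]
width: 0.0479
grasp_force: 15.0
```

{"fn": "send_rows", "kwargs": {
  "series": [
    {"turn": [0, 0, 0], "dp": [0, 0, 0.2], "grip": 4.0},
    {"turn": [0, 0, 0], "dp": [0, 0, 0.2], "grip": 4.0},
    {"turn": [0, 0, 0], "dp": [0, 0, 0.2], "grip": 4.0},
    {"turn": [0, 0, 0], "dp": [0, 0, 0], "grip": 4.0}
  ]
}}

```text
clock: 6.53
ee_pos: [0.5673, -0.0625, 0.0951]
tcp_rot: [-180.0, 0.0, -9.0]
ft_force: [0.2, 0.0, -1.2]
width: 0.0481
grasp_force: 15.0
```

{"fn": "send_rows", "kwargs": {
  "series": [
    {"turn": [0, 0, 0], "dp": [0, 0, 0.2], "grip": 4.0},
    {"turn": [0, 0, 0], "dp": [0, 0, 0.2], "grip": 4.0},
    {"turn": [0, 0, 0], "dp": [0, 0, 0.2], "grip": 4.0},
    {"turn": [0, 0, 0], "dp": [0, 0, 0], "grip": 4.0}
  ]
}}

```text
clock: 6.87
ee_pos: [0.5671, -0.0624, 0.0887]
tcp_rot: [-180.0, 0.0, -9.0]
ft_force: [0.1, -0.6, -0.8]
width: 0.048
grasp_force: 15.0
```

{"fn": "send_rows", "kwargs": {
  "series": [
    {"turn": [0, 0, 0], "dp": [0, 0, 0.2], "grip": 4.0},
    {"turn": [0, 0, 0], "dp": [0, 0, 0.2], "grip": 4.0},
    {"turn": [0, 0, 0], "dp": [0, 0, 0], "grip": 4.0}
  ]
}}

```text
clock: 7.12
ee_pos: [0.5671, -0.0624, 0.0848]
tcp_rot: [-180.0, 0.0, -9.0]
ft_force: [0.0, 0.1, -1.1]
width: 0.048
grasp_force: 15.0
```

{"fn": "send_rows", "kwargs": {
  "series": [
    {"turn": [0, 0, 0], "dp": [0, 0, 0.3], "grip": 4.0},
    {"turn": [0, 0, 0], "dp": [0, 0, 0.3], "grip": 4.0},
    {"turn": [0, 0, 0], "dp": [0, 0, 0.3], "grip": 4.0},
    {"turn": [0, 0, 0], "dp": [0, 0, 0.3], "grip": 4.0},
    {"turn": [0, 0, 0], "dp": [0, 0, 0.3], "grip": 4.0},
    {"turn": [0, 0, 0], "dp": [0, 0, 0], "grip": 4.0}
  ]
}}

```text
clock: 7.62
ee_pos: [0.5669, -0.0624, 0.0693]
tcp_rot: [-180.0, 0.1, -9.0]
ft_force: [-0.6, 0.2, -1.0]
width: 0.0475
grasp_force: 15.0
```

{"fn": "send_rows", "kwargs": {
  "series": [
    {"turn": [0, 0, 0], "dp": [0, 0, 0.15], "grip": 4.0},
    {"turn": [0, 0, 0], "dp": [0, 0, 0.15], "grip": 4.0},
    {"turn": [0, 0, 0], "dp": [0, 0, 0], "grip": 4.0}
  ]
}}

```text
clock: 7.87
ee_pos: [0.5672, -0.0624, 0.0671]
tcp_rot: [180.0, 0.0, -9.0]
ft_force: [0.6, -0.2, -1.4]
width: 0.0476
grasp_force: 15.0
```

{"fn": "send_rows", "kwargs": {
  "series": [
    {"turn": [0, 0, 0], "dp": [0, 0, 0.1], "grip": 4.0},
    {"turn": [0, 0, 0], "dp": [0, 0, 0], "grip": 8.7},
    {"turn": [0, 0, 0], "dp": [0, 0, 0], "grip": 8.7},
    {"turn": [0, 0, 0], "dp": [0, 0, 0], "grip": 8.7},
    {"turn": [0, 0, 0], "dp": [0, 0, 0], "grip": 8.7},
    {"turn": [0, 0, 0], "dp": [0, 0, 0], "grip": 8.7},
    {"turn": [0, 0, 0], "dp": [0, 0, 0], "grip": 8.7},
    {"turn": [0, 0, 0], "dp": [0, 0, 0], "grip": 8.7}
  ]
}}

```text
clock: 8.53
ee_pos: [0.5674, -0.0625, 0.0664]
tcp_rot: [180.0, -0.0, -9.0]
ft_force: [-0.8, 0.2, 0.4]
width: 0.0864
grasp_force: 0.0
```

{"fn": "send_rows", "kwargs": {
  "series": [
    {"turn": [0, 0, 0], "dp": [0, 0, -1.0], "grip": 8.7},
    {"turn": [0, 0, 0], "dp": [0, 0, -2.0], "grip": 8.7},
    {"turn": [0, 0, 0], "dp": [0, 0, -3.0], "grip": 8.7},
    {"turn": [0, 0, 0], "dp": [0, 0, -3.0], "grip": 8.7},
    {"turn": [0, 0, 0], "dp": [0, 0, -3.0], "grip": 8.7},
    {"turn": [0, 0, 0], "dp": [0, 0, -3.0], "grip": 8.7},
    {"turn": [0, 0, 0], "dp": [-3.0, 0, 0], "grip": 8.7},
    {"turn": [0, 0, 0], "dp": [-3.0, 0, 0], "grip": 8.7}
  ]
}}

```text
clock: 9.2
ee_pos: [0.509, -0.0532, 0.2193]
tcp_rot: [180.0, -0.2, -9.0]
ft_force: [-1.1, -0.3, -0.9]
width: 0.0869
grasp_force: 0.0
```

{"fn": "send_rows", "kwargs": {
  "series": [
    {"turn": [0, 0, 0], "dp": [-3.0, 0, 0], "grip": 8.7},
    {"turn": [0, 0, 0], "dp": [-3.0, 0, 0], "grip": 8.7},
    {"turn": [0, 0, 0], "dp": [-2.0, 0, 0], "grip": 8.7},
    {"turn": [0, 0, 0], "dp": [0, 0, 0], "grip": 8.7}
  ]
}}

```text
clock: 9.53
ee_pos: [0.4269, -0.04, 0.2183]
tcp_rot: [180.0, -0.1, -9.0]
ft_force: [-0.1, -0.2, -0.7]
width: 0.0871
grasp_force: 0.0
```

Run:
```python
from h import *
c=shot("side");s=observe();print(s["ee_pos"],s["width"])
a=shot("top")["color"][151:231,253:333];b=c["color"][170:250,215:295]
cv2.imwrite("pics/g3.png",cv2.resize(np.hstack([b,a])[:,:,::-1],(800,400),interpolation=cv2.INTER_CUBIC))
```

```text
[ 0.42843797 -0.04029323  0.21798764] 0.08696309366431265
```

View pics/g3.png

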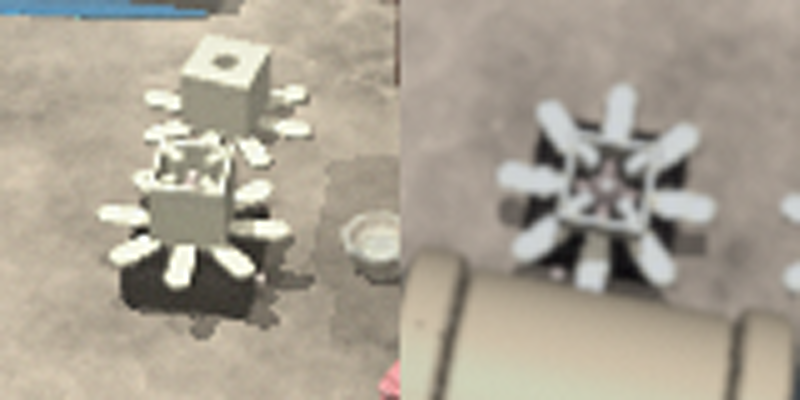

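The side view shows the wheel level on the stand with the bore around the shaft (crop 190,200). The top view shows the shaft centred between the ribs. The foot was released about 1 mm above the shoulder, and the plain wheel hasn't moved.

```bash
python3 -c "
from station import job;print(job.hand_in())"
```

```text
the job is handed in; nothing more can be done
None
```

The splined wheel is on the small stand's shaft with its teeth meshed, released about 1 mm above the shoulder, and the plain wheel was not touched; the job is handed in, but no verdict came back.

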